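Nip a freshly bound book in the hand-cranked book press

TASK

Push the grey book into the book press, gently, until its far edge lies square against the press's back stop. Then take the press's crank by its upright wooden sleeve and wind it clockwise (seen from above), in one go without letting go of the sleeve, until the platen is firm on the book: stop when the handle takes about twice the effort it took to run free, and do not crush the book. Let go of the handle and leave the other things on the table alone.

Things in the scene. Friction and masses are not known exactly. Their poses are not given: they have to be found in the camera images.
- press: Dark steel book press, fixed, 285 (its x) x 270 mm (y). Origin: on the table surface under the vertical spindle. x points from the open front (robot's side) to the back stop, y left, z up. Bed 35 mm above the table, x = -170 to +115 mm. Columns 24 mm thick at x = 0, y = -115 and +115 mm carry a yoke, x = -25 to +25 mm, 155 to 190 mm up; the crank's hub on it ends 213 mm up
- stop (a point): Back stop of the press: a bar 200 mm wide that stands 30 mm high on the bed; this point is the middle of the lower edge of its face, on the bed, at x = +90 mm in the press's frame
- book_mid (a point): Centre of the grey cloth book lying loose on the bed between the columns: 230 mm long (its x, about the press's x), 160 wide, about 30 thick, 0.5 to 0.9 kg, on a plywood board 5 mm proud of the bed. It starts 20 to 50 mm short of home, a little askew. Home: far edge flat on the back stop, this point at x = -25 mm in the press's frame. It slides with 1 to 4 N; push its near edge (115 mm from here); a side that lags needs its own push there, up to 20 N
- sleeve_mid (a point): Centre of the crank's dark wooden grip sleeve, 242 mm above the table: an upright barrel 28 mm in diameter, 68 high, spinning freely on a steel pin. It stands on the crank arm (top 206 mm up); above it is only a 20 mm cap, up to 282 mm. The pin runs level on a circle of 55 mm radius about the press's z axis, so a gripper holding the sleeve need not turn with the crank
- crank (a joint): Crank angle, rad, growing clockwise seen from above; at 0 the sleeve is straight behind the spindle (press +x), at pi/2 right of it (-y). It counts on over whole turns and starts between 2.5 and 7. Each rad lowers the platen 2.8 mm. Stiff by friction alone: about 5.5 N at the sleeve, along the circle, all the way (a little more when fast); let go, it stays, or springs back slightly if tight
- screw: The press's screw with the level dark steel platen (150 x 170 x 14 mm) at its foot. Origin: on the spindle axis, about the underside of the platen, which is set by hand up to 5 mm above or below it, differently each time: it meets the book at 9.5 to 13.5 rad of crank. From there the effort at the sleeve rises about 1.5 N per 0.1 rad. Firm: 4 to 10 N above the running effort of 5.5 N; about 6 N above is right (platen on book about 120 N)
- sleeve: the same wooden sleeve; origin at its lower end, on the pin's axis
- book: the same book; origin at the centre of its underside
- scissors_a: scissors with orange handles lying beside the press, 190 mm long; leave alone
- scissors_b: scissors with green handles lying on the table, 190 mm long; leave alone
- glue: white glue stick standing beside the press, 32 mm in diameter, 95 mm high; leave alone
- folder: white bone folder (flat bar 150 x 22 x 6 mm) lying beside the press; leave alone
- tape: ring of clear tape, 90 mm across, 20 mm high, lying beside the press; leave alone
- ruler: steel ruler 310 x 28 x 4 mm lying on the table; leave alone
- pot: blue ceramic cup, 80 mm across, 100 mm high; leave alone

How it is judged:
By the outcome, as a careful person would: the job done as asked, in the order asked, and still so for the second after the job is handed in, with the robot touching nothing.
It also fails if it takes over 72 s, if anything falls off the work surface, if the arm or the gripper's body presses on something with over 40 N, if the wrist force passes 120 N, or if a joint passes its speed limit or range.

ROBOT

A 7-joint arm with a two-finger parallel gripper is mounted at the origin on the work surface. World frame = base frame: x ahead of the robot, y to its left, z up, the work surface at z = 0. Lengths are in m, angles in rad, forces in N, time in s.
With the tool pointing down it reaches from about 0.425 to 0.925 m from the base axis. Payload 6.8 kg.
Tool frame: the origin (TCP) lies midway between the tips of the shut fingers; the grasp point (between the pads) lies r.grip_point_offset behind it (r.grip_point_offset is the distance from the TCP to the grasp point, in m); z points along the fingers, y is the direction in which the jaws open and shut (so a half turn about z gives the same grasp; the last joint's range is limited). The gripper opens to 85 mm and grips with 20 to 120 N. Pads are 22 mm wide; open, the fingers measure 114 mm over their backs; the gripper's body (76 mm by 85 mm) begins 54 mm behind the grasp point. The pads swing forward as they close: fully open they stand 13 mm farther back than shut.
Start: joints at [1.135, 0.477, 0.022, 1.555, -0.011, 1.109, -0.083], TCP at [0.217, -0.639, 0.231] pointing down, gripper open.
Joint ranges: [-2.96, 2.96], [-0.34, 2.1], [-1.41, 1.46], [0.24, 2.44], [-1.37, 4.51], [0.17, 1.92], [-2.96, 2.96]. Speed limits (rad/s): [2.39, 2.39, 3.14, 3.14, 3.14, 3.14, 3.14].

INTERFACE

Orientations are given as a rotation vector (axis times angle).
In Python, from bench import r gives the robot as it stands. The module is installed in compiled form; this text tells all that it offers.
- The arm moves only by the tool play_rows, never from a script. Its argument "deltas" is a list of rows, each a list of 3 entries, a list of its own where there are three numbers: the finger opening in mm, from 0 to 85.4, then the shift along the tool's x, y, z in mm, then the turn, a rotation vector about the tool's x, y, z in rad. A call has 1 to 8 rows; each row is the pose to reach, as a shift and turn from the pose measured when the call began, along the tool's axes at that moment; what a row does not reach only later rows make up. A row lasts 1/8 s, in which the tool goes at most 62.5 mm and 10.7 degrees, less where a joint would pass 70% of its speed; a pose out of reach is approached as far as the arm can. A call with a gripper value outside its range is refused whole. The fingers move at their own pace and stop on an object; "squeeze" is the grip in N (left out, the last holds). Time passes only in rows, so rows that repeat a pose let the fingers close. It gives the time, the measured TCP pose, the force and the opening at its end, in the units of the state.
- r.get_obs(): the state, without advancing time (a new reading comes with each control period).
- r.grab_frame(name): name is "scene" or "top"; returns (picture, depth): 480x640x3 uint8, red, green, blue; 480x640 float32, m along the optical axis (not along the pixel's ray), 0 where there is no reading.
- r.camera_model(name): a dict with "mtx" (3x3 intrinsics, pixels), "rvec" (rotation vector, rad) and "tvec" (3), from world to camera coordinates, as OpenCV has them. Camera axes: x right, y down, z forward; pixel columns grow to the right and rows downward; lengths in m; the calibration is good to about 2 mm. A picture is of the moment at which its call begins. camera_model takes no time and is no camera call.
- r.hand_in(): hands the job in, once; it reports no verdict.
The state is a dict: "clock": time; "joints": joint angles; "qvel": joint speeds; "tau": joint torques, N m; "tcp_pos": TCP position; "orientation": TCP orientation; "contact_force": force on the tool from outside, world axes, zero at the start; "moment": the same for the moment, N m; "grip_width": finger opening in m.
Only numpy, scipy, OpenCV 4.12 (cv2) and the standard library are available. Lean on these libraries where they do the work, as an engineer would, in place of code of your own. Each camera call takes 0.05 s, during which the arm holds its last target. There are 200 camera calls.

## Working session

There is one attempt and no reset: what is moved stays moved. The work goes in short steps, Python scripts to look and compute and a tool call to move; the robot and the scene stay as the last step left them, time stands still between calls to the robot, and variables do not carry over. Pictures are saved under pics/ and viewed, about 8 in all and at most 12, crops included, and the job is handed in when it is done.

Besides the shell and the picture viewer there is one more tool, called as name(argument=value, ...) on one line, values as JSON. play_rows: Moves the arm, as the interface text tells. Its arguments: {"type":"object","properties":{"deltas":{"type":"array"},"squeeze":{"type":"number"}},"required":["deltas"]}

```bash
mkdir -p pics; cat > h.py <<'E'
import numpy as np, cv2
from bench import r
from scipy.spatial.transform import Rotation as R
def cam(n):
    m=r.camera_model(n); return np.array(m['mtx']),R.from_rotvec(np.ravel(m['rvec'])).as_matrix(),np.ravel(m['tvec'])
def world(n,u,v,d):
    K,Rm,t=cam(n); p=np.linalg.inv(K)@np.stack([u*d,v*d,d*np.ones_like(u)]).reshape(3,-1)
    return (Rm.T@(p-t[:,None])).T
def ray(n,u,v,z):  # pixel at known height
    K,Rm,t=cam(n); o=-Rm.T@t; d=Rm.T@np.linalg.inv(K)@[u,v,1.]; return o+d*(z-o[2])/d[2]
def st():
    o=r.get_obs(); print({k:np.round(o[k],4).tolist() for k in o if k not in('qvel','tau')}); return o
E
python3 - <<'E'
from h import *
st(); print(r.grip_point_offset)
for n in('scene','top'):
    p,d=r.grab_frame(n); np.savez(f'{n}0.npz',p=p,d=d); cv2.imwrite(f'pics/{n}0.png',p[:,:,::-1]); K,Rm,t=cam(n); print(n,K.round(1).tolist(),(-Rm.T@t).round(3),Rm.round(2).tolist())
E
```

```text
{'clock': 0.0, 'joints': [1.1349, 0.4778, 0.0224, 1.5565, -0.0114, 1.1093, -0.0831], 'tcp_pos': [0.2171, -0.6385, 0.2303], 'orientation': [-3.0977, -0.5124, 0.0008], 'contact_force': [0.0956, -0.4738, -0.1411], 'moment': [0.0051, -0.0158, -0.0168], 'grip_width': 0.0853}
0.0187
scene [[484.9, 0.0, 326.2], [0.0, 484.9, 241.9], [0.0, 0.0, 1.0]] [1.368 0.232 0.996] [[-0.28, 0.96, -0.01], [0.67, 0.18, -0.72], [-0.69, -0.21, -0.69]]
top [[577.3, 0.0, 322.7], [0.0, 577.3, 243.6], [0.0, 0.0, 1.0]] [ 0.262 -0.028  1.551] [[0.01, -1.0, 0.01], [-0.98, -0.01, -0.18], [0.18, -0.01, -0.98]]
```

View pics/scene0.png

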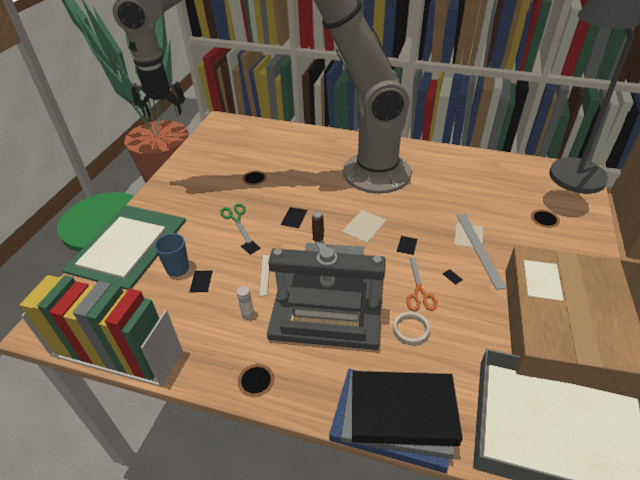

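View pics/top0.png

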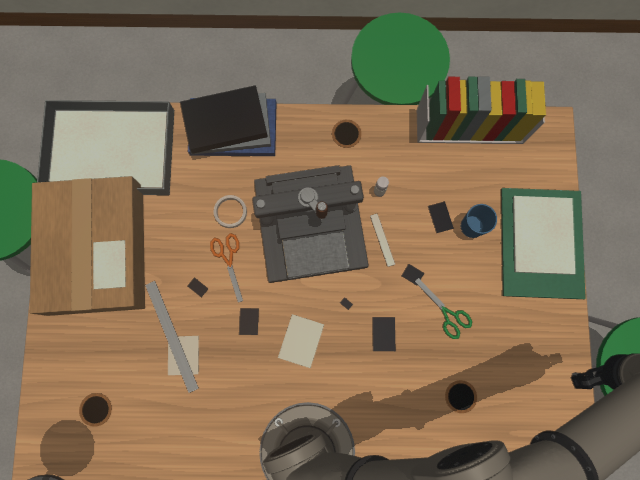

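The scene view shows the press near (325,300) with the sleeve at (318,226). The top view shows the hub at (308,197), the sleeve at (321,209) and the grey book at (315,255). Next I'll enlarge both.

```bash
python3 - <<'E'
from h import *
a=np.load('top0.npz'); b=np.load('scene0.npz')
cv2.imwrite('pics/t1.png',cv2.resize(a['p'][160:285,245:375,::-1],None,fx=4.7,fy=4.7,interpolation=cv2.INTER_CUBIC))
cv2.imwrite('pics/s1.png',cv2.resize(b['p'][205:350,260:395,::-1],None,fx=4,fy=4,interpolation=cv2.INTER_CUBIC))
# height-class point clouds from top depth
vv,uu=np.mgrid[160:285,245:375]; d=a['d'][160:285,245:375]
P=world('top',uu.ravel().astype(float),vv.ravel().astype(float),d.ravel()); 
h,e=np.histogram(P[:,2],bins=np.arange(-.01,.3,.005)); print([(round(e[i],3),int(h[i])) for i in range(len(h)) if h[i]>15])
for lo,hi in((.06,.08),(.15,.165),(.18,.2),(.204,.22),(.26,.3),(.03,.045)):
    s=P[(P[:,2]>lo)&(P[:,2]<hi)]
    if len(s)>3: c,sz,an=cv2.minAreaRect(s[:,:2].astype(np.float32)); print(lo,len(s),s.mean(0).round(4),'rect',np.round(c,4),np.round(sz,4),round(an,2))
vv,uu=np.mgrid[205:350,260:395]; d=b['d'][205:350,260:395]
P=world('scene',uu.ravel().astype(float),vv.ravel().astype(float),d.ravel())
for lo,hi in((.18,.2),(.204,.216),(.22,.265),(.27,.3)):
    s=P[(P[:,2]>lo)&(P[:,2]<hi)]
    if len(s)>3: c,sz,an=cv2.minAreaRect(s[:,:2].astype(np.float32)); print('S',lo,len(s),s.mean(0).round(4),'rect',np.round(c,4),np.round(sz,4),round(an,2),s[:,2].max())
E
```

```text
[(np.float64(-0.01), 972), (np.float64(-0.005), 2717), (np.float64(0.0), 1485), (np.float64(0.005), 180), (np.float64(0.01), 28), (np.float64(0.015), 29), (np.float64(0.02), 57), (np.float64(0.025), 493), (np.float64(0.03), 1431), (np.float64(0.035), 798), (np.float64(0.04), 161), (np.float64(0.045), 36), (np.float64(0.05), 20), (np.float64(0.055), 118), (np.float64(0.06), 442), (np.float64(0.065), 1211), (np.float64(0.07), 1050), (np.float64(0.075), 117), (np.float64(0.1), 95), (np.float64(0.105), 805), (np.float64(0.11), 1105), (np.float64(0.115), 200), (np.float64(0.16), 39), (np.float64(0.165), 42), (np.float64(0.17), 47), (np.float64(0.175), 58), (np.float64(0.18), 363), (np.float64(0.185), 980), (np.float64(0.19), 444), (np.float64(0.195), 97), (np.float64(0.2), 117), (np.float64(0.205), 75), (np.float64(0.21), 92), (np.float64(0.27), 28), (np.float64(0.275), 43), (np.float64(0.28), 27)]
0.06 2820 [ 0.5363 -0.0105  0.0689] rect [ 0.5895 -0.0018] [0.281  0.2485] 9.21
0.15 52 [ 0.5964 -0.0068  0.1616] rect [ 0.5959 -0.0016] [0.0031 0.2655] 9.47
0.18 1884 [0.6178 0.0036 0.1883] rect [6.032e-01 1.000e-04] [0.084  0.2692] 9.37
0.204 191 [0.6121 0.0007 0.2101] rect [0.6082 0.0372] [0.1707 0.0656] 79.39
0.26 118 [ 0.5735 -0.0309  0.2754] rect [ 0.5749 -0.0308] [0.0256 0.025 ] 32.63
0.03 2390 [ 0.5558 -0.0056  0.0346] rect [ 0.5913 -0.0015] [0.2849 0.2699] 9.71
S 0.18 1827 [0.6295 0.0076 0.1897] rect [0.6245 0.0047] [0.0529 0.2686] 9.8 0.1999783399783501
S 0.204 248 [ 0.615  -0.0037  0.2102] rect [0.6094 0.0039] [0.0616 0.2338] 4.85 0.2157024352093706
S 0.22 167 [ 0.5887 -0.0268  0.2431] rect [ 0.5874 -0.0279] [0.015  0.0262] 16.06 0.2645704565782935
S 0.27 100 [ 0.5828 -0.0285  0.278 ] rect [ 0.5809 -0.029 ] [0.0257 0.0227] 82.49 0.2855423147086162
```

View pics/t1.png

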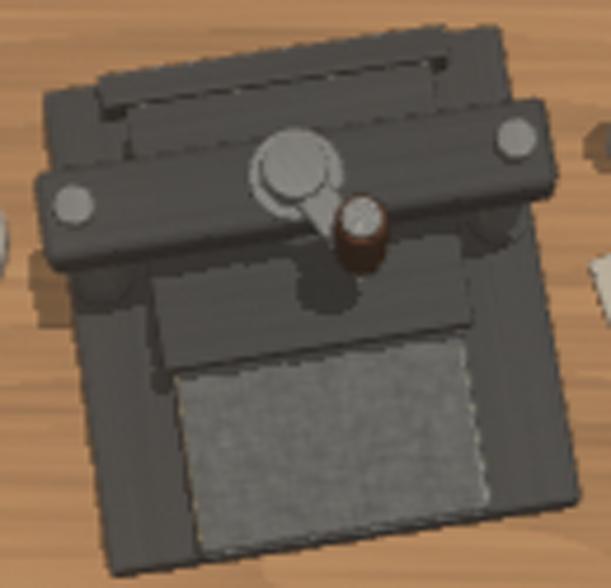

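View pics/s1.png

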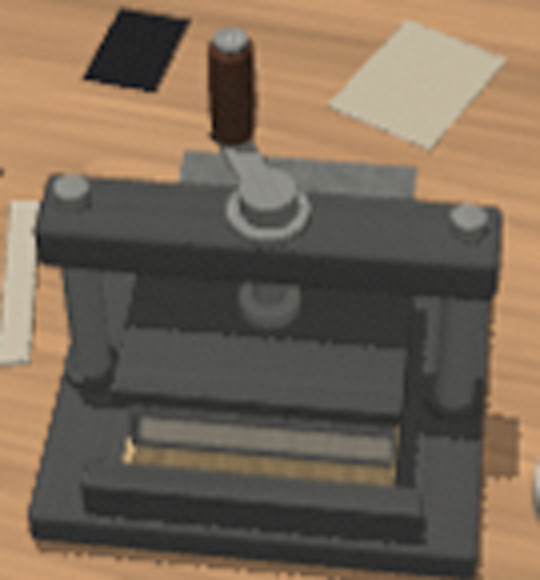

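```bash
cat >> h.py <<'E'
def T(x,y,z): return ray('top',(x+.5)/4.7-.5+245,(y+.5)/4.7-.5+160,z)
def S(x,y,z): return ray('scene',(x+.5)/4-.5+260,(y+.5)/4-.5+205,z)
def tri(t,s):
    zs=np.linspace(0,.35,701); e=[np.linalg.norm(T(*t,z)[:2]-S(*s,z)[:2]) for z in zs]; i=np.argmin(e)
    return np.r_[(T(*t,zs[i])+S(*s,zs[i]))/2,e[i]].round(4)
E
python3 - <<'E'
from h import *
for n,t,s in(('cap',(362,215),(231,40)),('hub',(293,165),(267,190)),('boltL',(74,205),(469,217)),('boltR',(516,138),(70,187)),('bedback_R',(500,30),(35,520)),):print(n,tri(t,s))
print('sleeve bottom scene', S(233,138,.208), 'cap T/S', T(362,215,.282),S(231,40,.282))
print('hub',T(293,165,.213),S(267,190,.213))
for n,p,z in(('front L',(113,573),.035),('front R',(579,500),.035),('back L',(44,93),.035),('back R',(497,30),.035),
 ('bkNL',(203,553),.07),('bkNR',(488,500),.07),('bkR2',(465,342),.07),('bkL2',(178,378),.07),('yokeL',(40,185),.19),('yokeR',(545,100),.19),('yFL',(57,262),.19),('yFR',(554,190),.19)):print(n,T(*p,z).round(4))
# line fits near edge of book from depth/colour: brighter grey cloth
a=np.load('top0.npz');p=a['p'].astype(int);d=a['d'];vv,uu=np.mgrid[160:285,245:375]
m=(p[160:285,245:375].mean(2)>92)&(np.ptp(p[160:285,245:375],axis=2)<25)&(vv>230)&(uu<355)
cv2.imwrite('m.png',m.astype('uint8')*255)
w=np.array([ray('top',u,v,.07)[:2] for u,v in zip(uu[m],vv[m])]); print(m.sum(),cv2.minAreaRect(w.astype(np.float32)))
E
```

```text
cap [ 0.5774 -0.0309  0.278   0.0015]
hub [0.6207 0.0031 0.2085 0.0009]Traceback (most recent call last):
  File "<stdin>", line 2, in <module>
  File "h.py", line 16, in tri
    zs=np.linspace(0,.35,701); e=[np.linalg.norm(T(*t,z)[:2]-S(*s,z)[:2]) for z in zs]; i=np.argmin(e)
                                                 ~^^^^^^
  File "h.py", line 13, in T
    def T(x,y,z): return ray('top',(x+.5)/4.7-.5+245,(y+.5)/4.7-.5+160,z)
                         ~~~^^^^^^^^^^^^^^^^^^^^^^^^^^^^^^^^^^^^^^^^^^^^^
  File "h.py", line 10, in ray
    K,Rm,t=cam(n); o=-Rm.T@t; d=Rm.T@np.linalg.inv(K)@[u,v,1.]; return o+d*(z-o[2])/d[2]
           ~~~^^^
  File "h.py", line 5, in cam
    m=r.camera_model(n); return np.array(m['mtx']),R.from_rotvec(np.ravel(m['rvec'])).as_matrix(),np.ravel(m['tvec'])
ValueError: time passes only in moves, steps and waits
```

```bash
sed -i 's/^def cam/import functools\n@functools.lru_cache(None)\ndef cam/' h.py
cat > m1.py <<'E'
from h import *
for n,t,s in(('cap',(362,215),(231,40)),('hub',(293,165),(267,190)),('boltL',(74,205),(469,217)),('boltR',(516,138),(70,187)),('bedback_R',(500,30),(35,520)),):print(n,tri(t,s))
print('sleeve bottom scene', S(233,138,.208), 'cap T/S', T(362,215,.282),S(231,40,.282))
print('hub',T(293,165,.213),S(267,190,.213))
for n,p,z in(('front L',(113,573),.035),('front R',(579,500),.035),('back L',(44,93),.035),('back R',(497,30),.035),
 ('bkNL',(203,553),.07),('bkNR',(488,500),.07),('bkR2',(465,342),.07),('bkL2',(178,378),.07),('yokeL',(40,185),.19),('yokeR',(545,100),.19),('yFL',(57,262),.19),('yFR',(554,190),.19)):print(n,T(*p,z).round(4))
a=np.load('top0.npz');p=a['p'].astype(int);d=a['d'];vv,uu=np.mgrid[160:285,245:375]
m=(p[160:285,245:375].mean(2)>92)&(np.ptp(p[160:285,245:375],axis=2)<25)&(vv>230)&(uu<355)
w=np.array([ray('top',u,v,.07)[:2] for u,v in zip(uu[m],vv[m])]); print(m.sum(),cv2.minAreaRect(w.astype(np.float32)))
E
python3 m1.py
```

```text
cap [ 0.5774 -0.0309  0.278   0.0015]
hub [0.6207 0.0031 0.2085 0.0009]
boltL [0.6011 0.1163 0.198  0.001 ]
boltR [ 6.389e-01 -1.113e-01  1.980e-01  6.000e-04]
bedback_R [ 0.7523 -0.1103  0.023   0.0046]
sleeve bottom scene [ 0.5841988  -0.02881817  0.208     ] cap T/S [ 0.57648807 -0.03165427  0.282     ] [ 0.58166059 -0.02868558  0.282     ]
hub [0.61940337 0.0034432  0.213     ] [0.62501951 0.0039833  0.213     ]
front L [0.43   0.1055 0.035 ]
front R [ 0.4737 -0.1562  0.035 ]
back L [0.7085 0.1522 0.035 ]
back R [ 0.7492 -0.1101  0.035 ]
bkNL [0.4376 0.0533 0.07  ]
bkNR [ 0.4683 -0.1031  0.07  ]
bkR2 [ 0.5569 -0.0903  0.07  ]
bkL2 [0.5351 0.069  0.07  ]
yokeL [0.6136 0.1345 0.19  ]
yokeR [ 0.6617 -0.1266  0.19  ]
yFL [0.573  0.1245 0.19  ]
yFR [ 0.6136 -0.1311  0.19  ]
2219 ((0.49834269285202026, -0.01743263006210327), (0.09877988696098328, 0.15999682247638702), 9.731881141662598)
```

```bash
cat >> h.py <<'E'
SP=np.array([.619,.0028]); YAW=np.deg2rad(9.45); c_,s_=np.cos(YAW),np.sin(YAW); RP=np.array([[c_,-s_],[s_,c_]])
def p2w(x,y): return SP+RP@[x,y]
def w2p(p): return RP.T@(np.asarray(p)[:2]-SP)
def delta(targets,yaw=YAW):
    """world targets -> tool shift mm and turn about tool axes (tool down, x at yaw)"""
    o=r.get_obs(); Rt=R.from_rotvec(o['orientation']); p=np.array(o['tcp_pos'])
    G=R.from_matrix([[np.cos(yaw),np.sin(yaw),0],[np.sin(yaw),-np.cos(yaw),0],[0,0,-1]])
    print('turn',(Rt.inv()*G).as_rotvec().round(4))
    for t in targets: print(np.round(t,3),(Rt.inv().apply(np.array(t)-p)*1000).round(1))
E
python3 - <<'E'
from h import *
a=np.load('top0.npz');p=a['p'].astype(float)
g=cv2.GaussianBlur(p.mean(2),(0,0),.7)
pts=[]
for u in range(292,346):
    col=g[255:285,u]; k=np.argmin(np.diff(col)); 
    j=255+k+.5; pts.append((u,j))
pts=np.array(pts); vx,vy,x0,y0=cv2.fitLine(pts.astype(np.float32),cv2.DIST_HUBER,0,.1,.01).ravel()
for z in(.07,.04):
    e=[ray('top',u,y0+(u-x0)*vy/vx,z) for u in(292,345)]
    d=e[0]-e[1]; print(z,[w2p(q).round(4) for q in e],'yaw',np.rad2deg(np.arctan2(-d[0],d[1])))
print(pts[::6].tolist())
A=[*p2w(-.190,0)]
delta([(.30,-.50,.23),(.38,-.40,.23),(.45,-.3,.23),(.45,-.2,.22),(.44,-.1,.2),(*A,.15),(*A,.10),(*A,.038)])
E
```

```text
0.07 [array([-0.1702,  0.0686]), array([-0.1699, -0.07  ])] yaw 9.602193343975571
0.04 [array([-0.1664,  0.0694]), array([-0.1661, -0.072 ])] yaw 9.602193343975573
[[292.0, 276.5], [298.0, 275.5], [304.0, 274.5], [310.0, 273.5], [316.0, 272.5], [322.0, 271.5], [328.0, 270.5], [334.0, 269.5], [340.0, 268.5]]
turn [-0.0016  0.0002  0.1629]
[ 0.3  -0.5   0.23] [ 123.  -104.5    0.6]
[ 0.38 -0.4   0.23] [ 231.  -173.4    0.7]
[ 0.45 -0.3   0.23] [ 329.4 -245.6    0.8]
[ 0.45 -0.2   0.22] [ 361.6 -340.2   10.9]
[ 0.44 -0.1   0.2 ] [ 384.4 -438.1   31.1]
[ 0.432 -0.028  0.15 ] [ 399.5 -508.5   81.2]
[ 0.432 -0.028  0.1  ] [ 399.5 -508.4  131.2]
[ 0.432 -0.028  0.038] [ 399.5 -508.3  193.2]
```

play_rows(deltas=[[85,[45,-36,0],[0,0,0.05]],[85,[92,-72,0],[0,0,0.1]],[85,[140,-107,0],[0,0,0.163]],[85,[186,-143,0],[0,0,0.163]],[85,[233,-178,0],[0,0,0.163]],[85,[280,-213,0],[0,0,0.163]],[85,[330,-246,0],[0,0,0.163]],[85,[346,-295,0],[0,0,0.163]]])

```text
clock: 1.1
tcp_pos: [0.4522, -0.2452, 0.2307]
orientation: [-3.129, -0.263, -0.001]
contact_force: [0.7, -0.8, -0.2]
grip_width: 0.0848
```

```bash
python3 - <<'E'
from h import *
st(); A=[*p2w(-.190,0)]
delta([(.45,-.2,.22),(.44,-.1,.2),(*A,.15),(*A,.10),(*A,.038)])
E
```

```text
{'clock': 1.1, 'joints': [0.5072, 0.2213, -0.1507, 1.9272, 0.0367, 0.996, -1.063], 'tcp_pos': [0.4522, -0.2452, 0.2307], 'orientation': [-3.1285, -0.2628, -0.0012], 'contact_force': [0.7085, -0.8036, -0.2272], 'moment': [0.0273, 0.0256, -0.0128], 'grip_width': 0.0848}
turn [-0.002  -0.001   0.0027]
[ 0.45 -0.2   0.22] [  5.4 -44.9  10.8]
[ 0.44 -0.1   0.2 ] [  12.2 -145.2   31. ]
[ 0.432 -0.028  0.15 ] [  15.8 -217.1   81.1]
[ 0.432 -0.028  0.1  ] [  15.7 -217.   131.1]
[ 0.432 -0.028  0.038] [  15.7 -216.9  193.1]
```

play_rows(deltas=[[85,[5,-50,5],[0,0,0]],[85,[9,-105,15],[0,0,0]],[85,[13,-160,40],[0,0,0]],[85,[16,-217,70],[0,0,0]],[85,[16,-217,110],[0,0,0]],[85,[16,-217,150],[0,0,0]],[85,[16,-217,180],[0,0,0]],[85,[16,-217,193],[0,0,0]]])

```text
clock: 2.1
tcp_pos: [0.4307, -0.0282, 0.0366]
orientation: [-3.128, -0.263, 0.003]
contact_force: [0.1, -0.1, 0.2]
grip_width: 0.085
```

```bash
python3 - <<'E'
from h import *
o=st(); print(w2p(o['tcp_pos'])); delta([(*p2w(x,0),.038) for x in(-.180,-.170,-.151)])
p,d=r.grab_frame('top'); cv2.imwrite('pics/t2.png',cv2.resize(p[160:290,245:375,::-1],None,fx=4.6,fy=4.6,interpolation=cv2.INTER_CUBIC))
E
```

```text
{'clock': 2.1, 'joints': [0.1432, 0.4169, -0.2592, 2.2512, 0.2142, 0.4977, -1.6868], 'tcp_pos': [0.4307, -0.0282, 0.0366], 'orientation': [-3.1282, -0.2631, 0.0033], 'contact_force': [0.0748, -0.0649, 0.1823], 'moment': [0.0281, 0.0052, -0.0292], 'grip_width': 0.085}
[-0.19084662  0.00033913]
turn [-0.0025  0.0019  0.0029]
[ 0.441 -0.027  0.038] [10.8  0.4 -1.4]
[ 0.451 -0.025  0.038] [20.8  0.4 -1.4]
[ 0.47  -0.022  0.038] [39.8  0.4 -1.4]
```

View pics/t2.png

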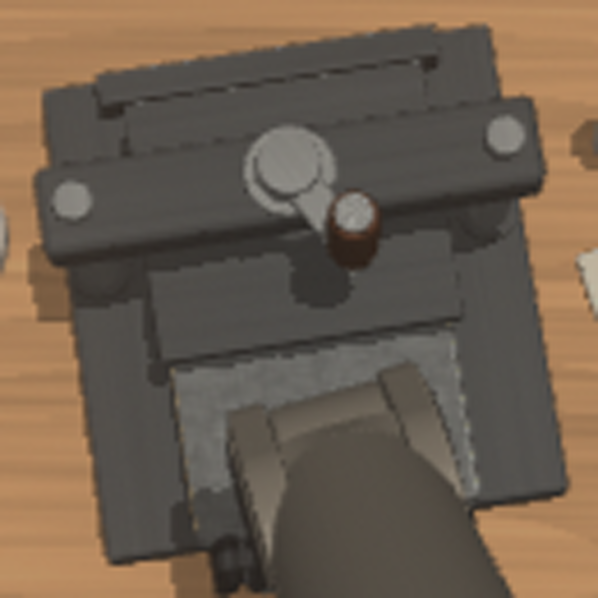

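The left finger (235,560) stands just in front of the book's near edge, which is clear. Now I push slowly.

play_rows(deltas=[[85,[4,0,-1],[0,0,0]],[85,[8,0,-1],[0,0,0]],[85,[12,0,-1],[0,0,0]],[85,[16,0,-1],[0,0,0]],[85,[19,0,-1],[0,0,0]],[85,[22,0,-1],[0,0,0]],[85,[25,0,-1],[0,0,0]],[85,[28,0,-1],[0,0,0]]])

```text
clock: 3.15
tcp_pos: [0.4583, -0.0235, 0.037]
orientation: [-3.128, -0.263, 0.004]
contact_force: [-3.4, -0.2, 1.0]
grip_width: 0.0851
```

play_rows(deltas=[[85,[1.5,0,0],[0,0,0]],[85,[3,0,0],[0,0,0]],[85,[4,0,0],[0,0,0]]])

```text
clock: 3.52
tcp_pos: [0.4623, -0.0228, 0.037]
orientation: [-3.128, -0.263, 0.004]
contact_force: [-2.3, -0.1, 0.7]
grip_width: 0.0851
```

play_rows(deltas=[[85,[1.5,0,0],[0,0,0]],[85,[3,0,0],[0,0,0]],[85,[4,0,0],[0,0,0]]])

```text
clock: 3.9
tcp_pos: [0.4663, -0.0221, 0.037]
orientation: [-3.128, -0.263, 0.004]
contact_force: [-2.5, -0.3, 0.8]
grip_width: 0.0848
```

play_rows(deltas=[[85,[1,0,0],[0,0,0]],[85,[2,0,0],[0,0,0]]])

```text
clock: 4.15
tcp_pos: [0.4684, -0.0217, 0.037]
orientation: [-3.128, -0.263, 0.004]
contact_force: [-3.1, -1.7, 0.5]
grip_width: 0.0854
```

```bash
python3 - <<'E'
from h import *
o=st(); print(w2p(o['tcp_pos']))
E
```

```text
{'clock': 4.15, 'joints': [0.1281, 0.4581, -0.2558, 2.1681, 0.214, 0.5411, -1.6897], 'tcp_pos': [0.4684, -0.0217, 0.037], 'orientation': [-3.1281, -0.2632, 0.0041], 'contact_force': [-3.0875, -1.6955, 0.5241], 'moment': [-0.1689, 0.5183, 0.0031], 'grip_width': 0.0854}
[-0.15258313  0.00052099]
```

play_rows(deltas=[[85,[0.6,0,0],[0,0,0]],[85,[1.2,0,0],[0,0,0]]])

```text
clock: 4.4
tcp_pos: [0.4696, -0.0216, 0.037]
orientation: [-3.128, -0.263, 0.004]
contact_force: [-2.9, -1.0, 1.1]
grip_width: 0.0856
```

```bash
python3 - <<'E'
from h import *
o=st(); print(w2p(o['tcp_pos']))
p,d=r.grab_frame('scene'); cv2.imwrite('pics/s2.png',cv2.resize(p[265:350,260:395,::-1],None,fx=5.8,fy=5.8,interpolation=cv2.INTER_CUBIC))
E
```

```text
{'clock': 4.4, 'joints': [0.1276, 0.4594, -0.2556, 2.1654, 0.214, 0.5426, -1.6898], 'tcp_pos': [0.4696, -0.0216, 0.037], 'orientation': [-3.1281, -0.2631, 0.0043], 'contact_force': [-2.9037, -1.011, 1.0872], 'moment': [-0.1049, 0.5972, 0.0332], 'grip_width': 0.0856}
[-0.15138355  0.00048277]
```

View pics/s2.png

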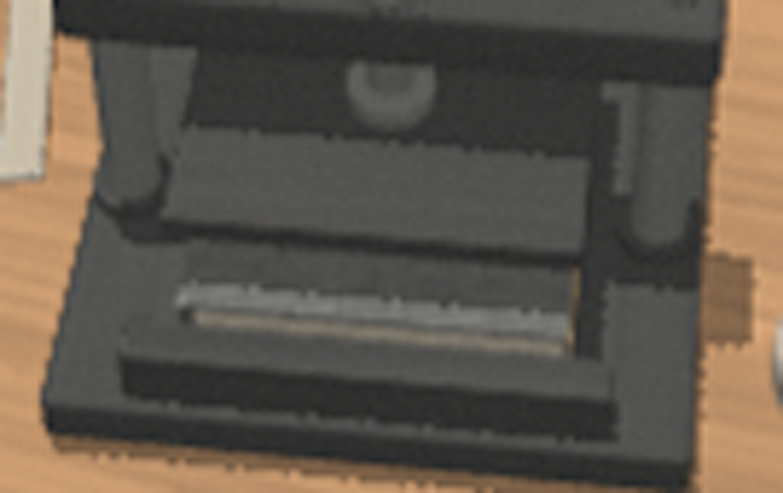

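Book's far cover edge (177,285)–(570,330) runs parallel to the stop; force hasn't risen yet, so I keep pushing.

play_rows(deltas=[[85,[0.8,0,0],[0,0,0]],[85,[1.6,0,0],[0,0,0]]])

```text
clock: 4.7
tcp_pos: [0.4714, -0.0212, 0.037]
orientation: [-3.128, -0.263, 0.004]
contact_force: [-2.2, -1.1, -0.2]
grip_width: 0.0849
```

play_rows(deltas=[[85,[0.6,0,0],[0,0,0]],[85,[1.2,0,0],[0,0,0]]])

```text
clock: 4.95
tcp_pos: [0.4725, -0.021, 0.0369]
orientation: [-3.128, -0.263, 0.004]
contact_force: [-4.0, -1.7, 3.0]
grip_width: 0.0851
```

play_rows(deltas=[[85,[0.5,0,0],[0,0,0]],[85,[1.0,0,0],[0,0,0]]])

```text
clock: 5.2
tcp_pos: [0.4725, -0.0211, 0.0367]
orientation: [-3.128, -0.263, 0.007]
contact_force: [-6.5, -1.3, 3.0]
grip_width: 0.0848
```

```bash
python3 - <<'E'
from h import *
o=st(); print(w2p(o['tcp_pos']))
E
```

```text
{'clock': 5.2, 'joints': [0.126, 0.4638, -0.2552, 2.1577, 0.214, 0.548, -1.69], 'tcp_pos': [0.4725, -0.0211, 0.0367], 'orientation': [-3.1283, -0.2632, 0.0073], 'contact_force': [-6.466, -1.2887, 3.0179], 'moment': [-0.1866, 1.2064, 0.0258], 'grip_width': 0.0848}
[-0.14844167  0.00051245]
```

play_rows(deltas=[[85,[1,0,0],[0,0,0]],[85,[2,0,0],[0,0,0]],[85,[2,0,0],[0,0,0]]])

```text
clock: 5.58
tcp_pos: [0.4724, -0.0211, 0.0362]
orientation: [-3.129, -0.263, 0.014]
contact_force: [-7.2, -1.4, 2.8]
grip_width: 0.0849
```

```bash
python3 - <<'E'
from h import *
o=st(); print(w2p(o['tcp_pos']))
E
```

```text
{'clock': 5.575, 'joints': [0.1253, 0.4661, -0.2548, 2.1553, 0.2138, 0.5522, -1.6901], 'tcp_pos': [0.4724, -0.0211, 0.0362], 'orientation': [-3.1287, -0.263, 0.0136], 'contact_force': [-7.2376, -1.4216, 2.7551], 'moment': [-0.1886, 1.3796, -0.045], 'grip_width': 0.0849}
[-0.14857807  0.00050226]
```

play_rows(deltas=[[85,[2,0,-1],[0,0,0.03]],[85,[4,0,-1],[0,0,0.06]],[85,[4,0,-1],[0,0,0.06]]])

```text
clock: 5.95
tcp_pos: [0.4698, -0.0209, 0.0357]
orientation: [-3.136, -0.173, 0.033]
contact_force: [-16.1, 0.5, 7.2]
grip_width: 0.0848
```

```bash
python3 - <<'E'
from h import *
o=st(); print(w2p(o['tcp_pos'])); delta([(*p2w(-.1485,0),.037)])
E
```

```text
{'clock': 5.95, 'joints': [0.1114, 0.4675, -0.2401, 2.1532, 0.2, 0.5626, -1.7366], 'tcp_pos': [0.4698, -0.0209, 0.0357], 'orientation': [-3.1365, -0.1728, 0.033], 'contact_force': [-16.1198, 0.473, 7.2327], 'moment': [0.1248, 3.114, 0.7732], 'grip_width': 0.0848}
[-0.15106132  0.00112116]
turn [-0.0019  0.0209 -0.0549]
[ 0.473 -0.022  0.037] [ 2.6  1.  -1.4]
```

play_rows(deltas=[[85,[0,1,-1.4],[0,0.02,-0.05]],[85,[0,1,-1.4],[0,0.02,-0.11]],[85,[2,1,-1.4],[0,0.02,-0.11]],[85,[4,1,-1.4],[0,0.02,-0.11]],[85,[4,1,-1.4],[0,0.02,-0.11]]])

```text
clock: 6.58
tcp_pos: [0.4705, -0.0224, 0.0362]
orientation: [-3.121, -0.34, 0.012]
contact_force: [-10.4, -1.9, 4.1]
grip_width: 0.0847
```

```bash
python3 - <<'E'
from h import *
o=st(); print(w2p(o['tcp_pos'])); delta([(*p2w(-.1485,0),.037)])
E
```

```text
{'clock': 6.575, 'joints': [0.1383, 0.465, -0.2673, 2.1592, 0.2247, 0.5509, -1.649], 'tcp_pos': [0.4705, -0.0224, 0.0362], 'orientation': [-3.1213, -0.3397, 0.0124], 'contact_force': [-10.3806, -1.9099, 4.0649], 'moment': [-0.4894, 1.9608, -0.4991], 'grip_width': 0.0847}
[-0.1506377  -0.00046977]
turn [-0.0025  0.0077  0.0519]
[ 0.473 -0.022  0.037] [ 2.2 -0.4 -0.8]
```

The book is home: with either finger pushing (10–16 N), neither side moved more than about 0.5 mm, and that was symmetric. I back off and go up over the sleeve.

```bash
python3 - <<'E'
from h import *
delta([(.455,-.024,.037),(.445,-.025,.10),(.445,-.025,.33),(.578,-.0305,.33),(.578,-.0305,.227)])
E
```

```text
turn [-0.0025  0.0077  0.0519]
[ 0.455 -0.024  0.037] [-15.5  -1.8  -0.7]
[ 0.445 -0.025  0.1  ] [-25.9  -3.1 -63.6]
[ 0.445 -0.025  0.33 ] [ -27.7   -3.7 -293.6]
[ 0.578 -0.03   0.33 ] [ 101.    30.2 -294.7]
[ 0.578 -0.03   0.227] [ 101.8   30.5 -191.7]
```

play_rows(deltas=[[85,[-14,-2,-1],[0,0.008,0.02]],[85,[-24,-3,-40],[0,0.008,0.052]],[85,[-26,-3,-95],[0,0.008,0.052]],[85,[-27,-3,-155],[0,0.008,0.052]],[85,[-28,-4,-215],[0,0.008,0.052]],[85,[-28,-4,-270],[0,0.008,0.052]],[85,[-10,0,-295],[0,0.008,0.052]],[85,[30,10,-295],[0,0.008,0.052]]])

```text
clock: 7.58
tcp_pos: [0.5069, -0.0257, 0.335]
orientation: [-3.13, -0.257, -0.014]
contact_force: [-0.2, -0.4, -0.1]
grip_width: 0.0849
```

```bash
sed -i 's/^SP=np.array.*; YAW/SP=np.array([.6205,.0028]); YAW/' h.py; python3 - <<'E'
from h import *
o=st(); delta([(.578,-.0305,.33),(.578,-.0305,.227)])
for n in('scene','top'):
    p,d=r.grab_frame(n); np.savez(f'{n}3.npz',p=p,d=d)
    if n=='top': a=cv2.resize(p[160:285,245:375,::-1],None,fx=3,fy=3,interpolation=cv2.INTER_CUBIC)
    else: b=cv2.resize(p[205:330,260:390,::-1],None,fx=3,fy=3,interpolation=cv2.INTER_CUBIC)
cv2.imwrite('pics/both3.png',np.hstack([a,b]))
E
```

```text
{'clock': 7.575, 'joints': [0.2293, 0.1264, -0.3307, 1.7997, 0.0426, 1.2135, -1.5204], 'tcp_pos': [0.5069, -0.0257, 0.335], 'orientation': [-3.1298, -0.2569, -0.0142], 'contact_force': [-0.2291, -0.3968, -0.0598], 'moment': [-0.0086, 0.0236, -0.0545], 'grip_width': 0.0849}
turn [-0.0004 -0.0091 -0.0011]
[ 0.578 -0.03   0.33 ] [69.3 16.3  5.7]
[ 0.578 -0.03   0.227] [ 68.4  16.3 108.7]
```

View pics/both3.png

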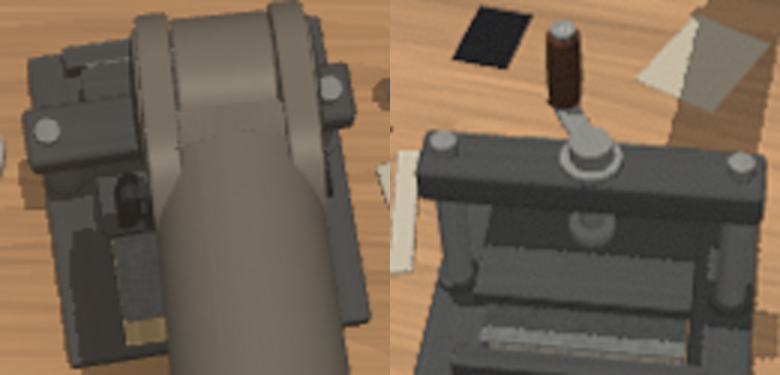

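The sleeve is still upright and unmoved, and in the scene half the book's far edge (480,330)–(685,348) lies along the stop. I'll grasp the sleeve.

play_rows(deltas=[[85,[35,8,3],[0,-0.009,0]],[85,[68,16,5],[0,-0.009,0]],[85,[69,16,20],[0,-0.009,0]],[85,[69,16,55],[0,-0.009,0]],[85,[69,16,85],[0,-0.009,0]],[85,[69,16,105],[0,-0.009,0]],[85,[69,16,108],[0,-0.009,0]]])

```text
clock: 8.55
tcp_pos: [0.5778, -0.0298, 0.2225]
orientation: [-3.128, -0.257, 0.011]
contact_force: [0.1, -0.6, 0.8]
grip_width: 0.0853
```

play_rows(deltas=[[45,[0,0,0],[0,0,0]],[45,[0,0,0],[0,0,0]],[34,[0,0,0],[0,0,0]],[34,[0,0,0],[0,0,0]]], squeeze=25)

```text
clock: 9.05
tcp_pos: [0.578, -0.0298, 0.223]
orientation: [-3.128, -0.257, 0.01]
contact_force: [0.3, -0.1, -0.1]
grip_width: 0.0339
```

```bash
python3 - <<'E'
from h import *
o=st(); print(w2p(o['tcp_pos']))
p,d=r.grab_frame('scene'); cv2.imwrite('pics/s4.png',cv2.resize(p[180:300,250:400,::-1],None,fx=4,fy=4,interpolation=cv2.INTER_CUBIC))
E
```

```text
{'clock': 9.05, 'joints': [0.1958, 0.3512, -0.3158, 1.778, 0.121, 1.0378, -1.5711], 'tcp_pos': [0.578, -0.0298, 0.223], 'orientation': [-3.1283, -0.257, 0.0095], 'contact_force': [0.3059, -0.1281, -0.0652], 'moment': [-0.0384, -0.05, 0.0185], 'grip_width': 0.0339}
[-0.04723314 -0.02514516]
```

View pics/s4.png

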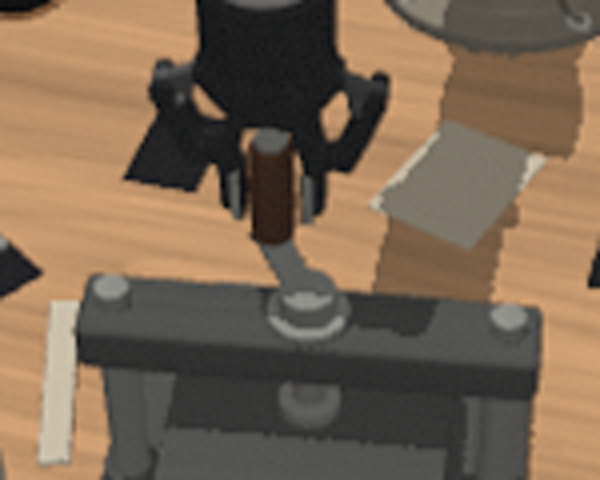

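The sleeve stands centred between the pads (270,190), clear of the arm below and with the cap under the palm. I close on it.

play_rows(deltas=[[20,[0,0,0],[0,0,0]],[20,[0,0,0],[0,0,0]],[20,[0,0,0],[0,0,0]]], squeeze=80)

```text
clock: 9.48
tcp_pos: [0.578, -0.0301, 0.2232]
orientation: [-3.129, -0.257, 0.01]
contact_force: [-2.5, -1.1, 5.0]
grip_width: 0.0257
```

```bash
cat > ck.py <<'E'
import sys,json,os
from h import *
o=r.get_obs(); P=np.array(o['tcp_pos'][:2]); q=w2p(P)
log=json.load(open('log.json')) if os.path.exists('log.json') else []
log.append([*P]); json.dump(log,open('log.json','w'))
C=np.zeros(2)
if len(log)>=4:  # centre in press frame by fit, radius left free
    L=np.array([w2p(p) for p in log]); A=np.c_[2*L,np.ones(len(L))]; s=np.linalg.lstsq(A,(L**2).sum(1),rcond=None)[0]
    print('fit centre',(s[:2]*1e3).round(1),'rad',round(1e3*np.sqrt(s[2]+s[0]**2+s[1]**2),1))
    if len(log)>=5: C=s[:2]
q=q-C; c=np.arctan2(-q[1],q[0])%(2*np.pi); F=RP.T@np.array(o['contact_force'][:2])
t=np.array([-np.sin(c),-np.cos(c)]); n=np.array([np.cos(c),-np.sin(c)])
print('c',round(c,3),'r',round(np.hypot(*q)*1e3,1),'effort',round(-F@t,2),'radial',round(F@n,2),'z',round(o['tcp_pos'][2],4),'F',np.round(o['contact_force'],1),'M',np.round(o['moment'],2),'w',round(o['grip_width'],4),'t',o['clock'])
w=float(sys.argv[1]); lead=float(sys.argv[2]) if len(sys.argv)>2 else 0
G=R.from_matrix([[c_,s_,0],[s_,-c_,0],[0,0,-1]]); Rt=R.from_rotvec(o['orientation']); print('turn',(Rt.inv()*G).as_rotvec().round(3))
for k in range(1,9):
    a=c+lead+w*k; x=.055*np.array([np.cos(a),-np.sin(a)]); v=RP@(x-q); z=.2235-o['tcp_pos'][2]
    print((Rt.inv().apply([*v,z])*1e3).round(0).astype(int).tolist(),end=',')
E
python3 ck.py .15
```

```text
c 2.648 r 53.7 effort -0.61 radial 2.63 z 0.2232 F [-2.5 -1.1  5. ] M [-0.43  0.42 -0.03] w 0.0257 t 9.475
turn [-0.003  0.006 -0.001]
[-4, -7, 0],[-7, -15, 0],[-8, -23, 0],[-7, -31, 0],[-6, -39, 0],[-3, -47, 0],[1, -55, 0],[5, -61, 0],
```

play_rows(deltas=[[20,[-4,-7,0],[0,0,0]],[20,[-7,-15,0],[0,0,0]],[20,[-8,-23,0],[0,0,0]],[20,[-7,-31,0],[0,0,0]],[20,[-6,-39,0],[0,0,0]],[20,[-3,-47,0],[0,0,0]],[20,[1,-55,0],[0,0,0]],[20,[5,-61,0],[0,0,0]]])

```text
clock: 10.48
tcp_pos: [0.5734, 0.0288, 0.2232]
orientation: [3.131, 0.254, -0.009]
contact_force: [1.7, -7.0, 1.8]
grip_width: 0.0252
```

```bash
python3 ck.py .15
```

```text
c 3.812 r 53.8 effort 5.3 radial -4.9 z 0.2232 F [ 1.7 -7.   1.8] M [-1.51 -0.28 -0.03] w 0.0252 t 10.475
turn [-0.     0.006 -0.003]
[5, -7, 0],[11, -12, 0],[18, -16, 0],[26, -19, 0],[34, -21, 0],[42, -22, -1],[50, -21, -1],[58, -19, -1],
```

play_rows(deltas=[[20,[5,-7,0],[0,0,0]],[20,[11,-12,0],[0,0,0]],[20,[18,-16,0],[0,0,0]],[20,[26,-19,0],[0,0,0]],[20,[34,-21,0],[0,0,0]],[20,[42,-22,0],[0,0,0]],[20,[50,-21,0],[0,0,0]],[20,[58,-19,0],[0,0,0]]])

```text
clock: 11.48
tcp_pos: [0.6265, 0.0577, 0.2232]
orientation: [-3.131, -0.255, 0.012]
contact_force: [-6.4, -1.8, 9.2]
grip_width: 0.0257
```

```bash
python3 ck.py .17 .04
```

```text
c 4.987 r 55.2 effort 6.12 radial -2.48 z 0.2232 F [-6.4 -1.8  9.2] M [-0.17  1.19 -0.04] w 0.0257 t 11.475
turn [-0.001  0.008 -0.003]
[11, 4, 0],[19, 9, 0],[25, 16, -1],[31, 23, -1],[36, 31, -1],[39, 40, -1],[40, 49, -1],[40, 59, -1],
```

play_rows(deltas=[[20,[11,4,-1],[0,0,0]],[20,[19,9,-1],[0,0,0]],[20,[25,16,-1],[0,0,0]],[20,[31,23,-1],[0,0,0]],[20,[36,31,-1],[0,0,0]],[20,[39,40,-1],[0,0,0]],[20,[40,49,-1],[0,0,0]],[20,[40,59,-1],[0,0,0]]])

```text
clock: 12.48
tcp_pos: [0.6764, 0.0106, 0.2234]
orientation: [-3.125, -0.26, 0.008]
contact_force: [3.9, 6.9, -2.8]
grip_width: 0.0258
```

```bash
python3 ck.py .17 .04
```

```text
fit centre [ 1.4 -0.1] rad 55.0
c 0.026 r 56.4 effort 6.32 radial 4.79 z 0.2234 F [ 3.9  6.9 -2.8] M [ 1.16 -0.79 -0.1 ] w 0.0258 t 12.475
turn [-0.006  0.005  0.001]
[-3, 11, 0],[-6, 20, 0],[-10, 28, 0],[-16, 36, 0],[-23, 42, 0],[-31, 47, 0],[-39, 51, 0],[-49, 53, 0],
```

play_rows(deltas=[[20,[-2,11,0],[0,0,0]],[20,[-5,20,0],[0,0,0]],[20,[-9,28,0],[0,0,0]],[20,[-15,36,0],[0,0,0]],[20,[-22,42,0],[0,0,0]],[20,[-30,47,0],[0,0,0]],[20,[-38,51,0],[0,0,0]],[20,[-48,53,0],[0,0,0]]])

```text
clock: 13.48
tcp_pos: [0.6395, -0.0492, 0.2233]
orientation: [-3.125, -0.261, 0.001]
contact_force: [7.1, 0.4, -1.5]
grip_width: 0.0255
```

```bash
python3 ck.py .17 .04
```

```text
fit centre [ 1.4 -0.1] rad 55.0
c 1.41 r 55.0 effort 6.86 radial 1.89 z 0.2233 F [ 7.1  0.4 -1.5] M [-0.31 -1.24 -0.03] w 0.0255 t 13.475
turn [-0.006  0.     0.002]
[-12, 1, 0],[-21, -1, 0],[-30, -3, 0],[-38, -8, 0],[-45, -13, 0],[-52, -20, 0],[-57, -28, 0],[-61, -37, 0],
```

play_rows(deltas=[[20,[-12,1,0],[0,0,0]],[20,[-21,-1,0],[0,0,0]],[20,[-30,-3,0],[0,0,0]],[20,[-38,-8,0],[0,0,0]],[20,[-45,-13,0],[0,0,0]],[20,[-52,-20,0],[0,0,0]],[20,[-57,-28,0],[0,0,0]],[20,[-61,-37,0],[0,0,0]]])

```text
clock: 14.48
tcp_pos: [0.574, -0.0241, 0.2233]
orientation: [-3.127, -0.259, -0.002]
contact_force: [4.5, -3.2, -3.8]
grip_width: 0.0256
```

```bash
python3 ck.py .08 .04
```

```text
fit centre [ 1.4 -0.1] rad 55.0
c 2.794 r 55.0 effort 4.94 radial -2.34 z 0.2233 F [ 4.5 -3.2 -3.8] M [-1.04 -1.02 -0.  ] w 0.0256 t 14.475
turn [-0.004 -0.001  0.001]
[-2, -6, 0],[-3, -11, 0],[-3, -15, 0],[-3, -19, 0],[-3, -24, 0],[-2, -28, 0],[-2, -32, 0],[0, -37, 0],
```

play_rows(deltas=[[20,[-2,-6,0],[0,0,0]],[20,[-3,-11,0],[0,0,0]],[20,[-3,-15,0],[0,0,0]],[20,[-3,-19,0],[0,0,0]],[20,[-3,-24,0],[0,0,0]],[20,[-2,-28,0],[0,0,0]]])

```text
clock: 15.22
tcp_pos: [0.5671, 0.0017, 0.2232]
orientation: [-3.129, -0.257, -0.0]
contact_force: [-0.1, -5.4, 3.5]
grip_width: 0.0254
```

```bash
python3 ck.py .08 .04
```

```text
fit centre [ 1.5 -0.1] rad 55.0
c 3.284 r 54.9 effort 5.39 radial 0.25 z 0.2232 F [-0.1 -5.4  3.5] M [-1.27  0.49  0.01] w 0.0254 t 15.225
turn [-0.002 -0.    -0.001]
[1, -6, 0],[3, -11, 0],[4, -15, 0],[6, -19, 0],[8, -22, 0],[11, -26, 0],[14, -29, 0],[17, -33, 0],
```

c = 9.57, still running free.

play_rows(deltas=[[20,[1,-6,0],[0,0,0]],[20,[3,-11,0],[0,0,0]],[20,[4,-15,0],[0,0,0]],[20,[6,-19,0],[0,0,0]],[20,[8,-22,0],[0,0,0]]])

```text
clock: 15.85
tcp_pos: [0.571, 0.0233, 0.2232]
orientation: [3.131, 0.255, -0.002]
contact_force: [-0.7, -6.0, 3.4]
grip_width: 0.0258
```

```bash
python3 ck.py .08 .04
```

```text
fit centre [ 1.5 -0.2] rad 55.0
c 3.686 r 54.9 effort 5.84 radial -1.59 z 0.2232 F [-0.7 -6.   3.4] M [-1.1   0.53 -0.04] w 0.0258 t 15.85
turn [ 0.     0.001 -0.002]
[4, -5, 0],[7, -9, 0],[10, -12, 0],[13, -15, 0],[17, -17, 0],[20, -20, 0],[24, -22, 0],[28, -23, 0],
```

play_rows(deltas=[[20,[4,-5,0],[0,0,0]],[20,[7,-9,0],[0,0,0]],[20,[10,-12,0],[0,0,0]],[20,[13,-15,0],[0,0,0]],[20,[17,-17,0],[0,0,0]]])

```text
clock: 16.48
tcp_pos: [0.5837, 0.0423, 0.2232]
orientation: [3.13, 0.254, -0.006]
contact_force: [-5.2, -2.1, 7.1]
grip_width: 0.0255
```

```bash
python3 ck.py .08 .04
```

```text
fit centre [ 1.5 -0.2] rad 55.0
c 4.107 r 54.9 effort 5.21 radial 2.06 z 0.2232 F [-5.2 -2.1  7.1] M [-0.43  1.24  0.02] w 0.0255 t 16.475
turn [ 0.001  0.004 -0.003]
[6, -3, 0],[10, -5, 0],[14, -7, 0],[18, -8, 0],[22, -9, 0],[27, -10, 0],[31, -10, 0],[35, -10, 0],
```

c = 10.39, still free.

play_rows(deltas=[[20,[6,-3,0],[0,0,0]],[20,[10,-5,0],[0,0,0]],[20,[14,-7,0],[0,0,0]],[20,[18,-8,0],[0,0,0]],[20,[22,-9,0],[0,0,0]]])

```text
clock: 17.1
tcp_pos: [0.6029, 0.0545, 0.2232]
orientation: [3.13, 0.253, -0.01]
contact_force: [-4.9, -3.6, 5.5]
grip_width: 0.0259
```

```bash
python3 ck.py .08 .04
```

```text
fit centre [ 1.5 -0.2] rad 55.0
c 4.523 r 55.0 effort 5.86 radial -1.68 z 0.2232 F [-4.9 -3.6  5.5] M [-0.59  1.01  0.01] w 0.0259 t 17.1
turn [ 0.001  0.006 -0.003]
[7, -1, 0],[11, -1, 0],[15, -1, 0],[20, 0, 0],[24, 1, 0],[28, 2, 0],[32, 3, -1],[36, 5, -1],
```

c = 10.81.

play_rows(deltas=[[20,[7,-1,0],[0,0,0]],[20,[11,-1,0],[0,0,0]],[20,[15,-1,0],[0,0,0]],[20,[20,0,0],[0,0,0]],[20,[24,1,0],[0,0,0]]])

```text
clock: 17.73
tcp_pos: [0.6256, 0.0578, 0.2232]
orientation: [3.13, 0.254, -0.014]
contact_force: [-5.5, -0.5, 6.8]
grip_width: 0.0253
```

```bash
python3 ck.py .08 .04
```

```text
fit centre [ 1.5 -0.2] rad 55.0
c 4.943 r 55.0 effort 5.43 radial -0.88 z 0.2232 F [-5.5 -0.5  6.8] M [-0.25  1.08 -0.01] w 0.0253 t 17.725
turn [ 0.001  0.009 -0.003]
[6, 2, 0],[10, 4, 0],[14, 6, 0],[18, 8, 0],[22, 10, 0],[25, 13, -1],[28, 16, -1],[31, 20, -1],
```

c = 11.23, still free.

play_rows(deltas=[[20,[6,2,0],[0,0,0]],[20,[10,4,0],[0,0,0]],[20,[14,6,0],[0,0,0]],[20,[18,8,0],[0,0,0]],[20,[22,10,0],[0,0,0]]])

```text
clock: 18.35
tcp_pos: [0.6474, 0.0517, 0.2232]
orientation: [3.13, 0.254, -0.019]
contact_force: [-7.0, -1.9, 7.5]
grip_width: 0.0252
```

```bash
python3 ck.py .08 .04
```

```text
fit centre [ 1.5 -0.1] rad 55.0
c 5.356 r 55.0 effort 5.28 radial -4.93 z 0.2232 F [-7.  -1.9  7.5] M [-0.51  1.41  0.  ] w 0.0252 t 18.35
turn [ 0.     0.012 -0.003]
[5, 4, 0],[8, 7, 0],[11, 11, 0],[13, 14, -1],[16, 18, -1],[18, 22, -1],[19, 26, -1],[20, 31, -1],
```

c = 11.64. I also correct the small tilt.

play_rows(deltas=[[20,[5,4,0],[0,0.003,0]],[20,[8,7,0],[0,0.006,0]],[20,[11,11,0],[0,0.006,0]],[20,[13,14,0],[0,0.006,0]],[20,[16,18,0],[0,0.006,0]]])

```text
clock: 18.98
tcp_pos: [0.6642, 0.0383, 0.2232]
orientation: [-3.13, -0.256, 0.015]
contact_force: [-6.6, 0.4, 8.5]
grip_width: 0.0255
```

```bash
python3 ck.py .08 .04
```

```text
fit centre [ 1.5 -0.1] rad 55.0
c 5.75 r 55.1 effort 4.56 radial -4.73 z 0.2232 F [-6.6  0.4  8.5] M [0.06 1.59 0.04] w 0.0255 t 18.975
turn [-0.002  0.01  -0.002]
[3, 6, 0],[5, 10, 0],[6, 14, 0],[7, 18, 0],[7, 23, 0],[8, 27, 0],[8, 32, 0],[7, 36, 0],
```

c = 12.03.

play_rows(deltas=[[20,[3,6,0],[0,0.003,0]],[20,[5,10,0],[0,0.006,0]],[20,[6,14,0],[0,0.006,0]],[20,[7,18,0],[0,0.006,0]],[20,[7,23,0],[0,0.006,0]]])

```text
clock: 19.6
tcp_pos: [0.674, 0.0207, 0.2233]
orientation: [-3.125, -0.261, 0.007]
contact_force: [-1.5, 6.6, 3.5]
grip_width: 0.0257
```

```bash
python3 ck.py .08 .04
```

```text
fit centre [ 1.5 -0.1] rad 55.0
c 6.118 r 55.0 effort 6.71 radial 0.67 z 0.2233 F [-1.5  6.6  3.5] M [ 1.09  0.39 -0.02] w 0.0257 t 19.6
turn [-0.006  0.004  0.002]
[1, 7, 0],[1, 11, 0],[0, 15, 0],[0, 20, 0],[-1, 24, 0],[-3, 28, 0],[-4, 32, 0],[-6, 36, 0],
```

play_rows(deltas=[[20,[1,7,0],[0,0,0]],[20,[1,11,0],[0,0,0]],[20,[0,15,0],[0,0,0]]])

```text
clock: 19.98
tcp_pos: [0.6763, 0.0114, 0.2233]
orientation: [-3.119, -0.267, 0.006]
contact_force: [1.2, 8.7, 0.4]
grip_width: 0.0254
```

```bash
python3 ck.py .05 .04
```

```text
fit centre [ 1.5 -0.1] rad 55.0
c 0.01 r 55.0 effort 8.45 radial 2.51 z 0.2233 F [1.2 8.7 0.4] M [ 1.34 -0.3   0.01] w 0.0254 t 19.975
turn [-0.012  0.003  0.006]
[0, 5, 0],[-1, 8, 0],[-1, 10, 0],[-2, 13, 0],[-3, 16, 0],[-3, 18, 0],[-4, 21, 0],[-6, 23, 0],
```

Effort is rising (8.45 N, contact at about c = 12.4). Now finer steps.

play_rows(deltas=[[20,[0,4,0],[0,0,0]],[20,[-1,8,0],[0,0,0]],[20,[-1,10,0],[0,0,0]],[20,[-1,10,0],[0,0,0]]])

```text
clock: 20.48
tcp_pos: [0.6769, 0.0066, 0.2233]
orientation: [-3.113, -0.273, 0.005]
contact_force: [-0.2, 8.1, 2.3]
grip_width: 0.0257
```

```bash
python3 ck.py .05 .04
```

```text
fit centre [ 1.5 -0.1] rad 55.0
c 0.098 r 55.0 effort 8.08 radial 0.3 z 0.2233 F [-0.2  8.1  2.3] M [0.89 0.   0.03] w 0.0257 t 20.475
turn [-0.017  0.002  0.01 ]
[-1, 5, 0],[-1, 8, 0],[-2, 10, 0],[-3, 13, 0],[-4, 15, 0],[-5, 18, -1],[-6, 20, -1],[-8, 23, -1],
```

play_rows(deltas=[[20,[-1,4,0],[-0.005,0,0]],[20,[-1,7,0],[-0.01,0,0.005]],[20,[-2,10,0],[-0.015,0,0.01]]])

```text
clock: 20.85
tcp_pos: [0.677, 0.0028, 0.2233]
orientation: [-3.122, -0.266, -0.001]
contact_force: [2.8, 10.7, 0.6]
grip_width: 0.0257
```

```bash
python3 ck.py .05 .04
```

```text
fit centre [ 1.5 -0.1] rad 55.0
c 0.166 r 55.0 effort 10.73 radial 2.77 z 0.2233 F [ 2.8 10.7  0.6] M [ 1.87 -0.35 -0.02] w 0.0257 t 20.85
turn [-0.009 -0.001  0.005]
[-1, 5, 0],[-2, 7, 0],[-3, 10, 0],[-4, 13, 0],[-5, 15, 0],[-6, 18, 0],[-8, 20, 0],[-9, 22, 0],
```

play_rows(deltas=[[20,[-1,4,0],[-0.004,0,0]],[20,[-1,7,0],[-0.008,0,0.005]],[20,[-2,10,0],[-0.008,0,0.005]]])

```text
clock: 21.22
tcp_pos: [0.677, -0.0002, 0.2233]
orientation: [-3.122, -0.267, -0.004]
contact_force: [3.2, 12.2, -0.4]
grip_width: 0.0255
```

```bash
python3 ck.py .05 .04
```

```text
fit centre [ 1.5 -0.2] rad 55.0
c 0.221 r 55.0 effort 12.35 radial 2.47 z 0.2233 F [ 3.2 12.2 -0.4] M [ 2.03 -0.25 -0.02] w 0.0255 t 21.225
turn [-0.008 -0.004  0.006]
[-1, 5, 0],[-2, 7, 0],[-3, 10, 0],[-5, 12, 0],[-6, 15, 0],[-7, 17, 0],[-9, 19, 0],[-10, 22, 0],
```

Effort is 12.35 N, about 6–7 N above running at c = 12.79 — firm. I unload, let go and rise.

play_rows(deltas=[[20,[0,0,0],[0,0,0]],[20,[0,0,0],[0,0,0]],[50,[0,0,0],[0,0,0]],[85,[0,0,0],[0,0,0]],[85,[0,0,0],[0,0,0]],[85,[0,0,0],[0,0,0]]])

```text
clock: 21.98
tcp_pos: [0.6769, -0.0007, 0.2233]
orientation: [-3.122, -0.266, -0.004]
contact_force: [-0.0, -0.5, 0.0]
grip_width: 0.0848
```

```bash
python3 ck.py .05 .04
```

```text
fit centre [ 1.5 -0.2] rad 55.0
c 0.23 r 55.0 effort -0.49 radial -0.0 z 0.2233 F [-0.  -0.5  0. ] M [-0.02  0.01 -0.02] w 0.0848 t 21.975
turn [-0.008 -0.003  0.005]
[-1, 5, 0],[-2, 7, 0],[-3, 10, 0],[-5, 12, 0],[-6, 15, 0],[-7, 17, 0],[-9, 19, 0],[-11, 22, 0],
```

play_rows(deltas=[[85,[0,0,-20],[0,0,0]],[85,[0,0,-60],[0,0,0]],[85,[0,0,-110],[0,0,0]],[85,[0,0,-150],[0,0,0]],[85,[-40,20,-160],[0,0,0]],[85,[-80,70,-160],[0,0,0]],[85,[-110,125,-160],[0,0,0]],[85,[-130,180,-160],[0,0,0]]])

```text
clock: 22.98
tcp_pos: [0.5779, -0.203, 0.3839]
orientation: [-3.123, -0.266, -0.008]
contact_force: [0.9, -0.4, 0.0]
grip_width: 0.0852
```

play_rows(deltas=[[85,[-20,50,0],[0,0,0]],[85,[-40,100,0],[0,0,0]],[85,[-40,100,0],[0,0,0]]])

```text
clock: 23.35
tcp_pos: [0.553, -0.3144, 0.3842]
orientation: [-3.128, -0.252, -0.008]
contact_force: [-0.2, 0.4, -0.0]
grip_width: 0.085
```

```bash
python3 - <<'E'
from h import *
st()
p,d=r.grab_frame('top'); q,_=r.grab_frame('scene')
cv2.imwrite('pics/end.png',np.hstack([cv2.resize(p[160:285,245:375,::-1],None,fx=3,fy=3,interpolation=cv2.INTER_CUBIC),cv2.resize(q[205:330,260:390,::-1],None,fx=3,fy=3,interpolation=cv2.INTER_CUBIC)]))
K=cv2.absdiff(q,np.load('scene0.npz')['p']).max(2)
E
```

```text
{'clock': 23.35, 'joints': [0.5701, 0.3265, -0.2007, 1.436, 0.0593, 1.3827, -1.041], 'tcp_pos': [0.553, -0.3144, 0.3842], 'orientation': [-3.1275, -0.2524, -0.0079], 'contact_force': [-0.1975, 0.3727, -0.0073], 'moment': [0.0436, -0.0301, -0.0386], 'grip_width': 0.085}
```

View pics/end.png

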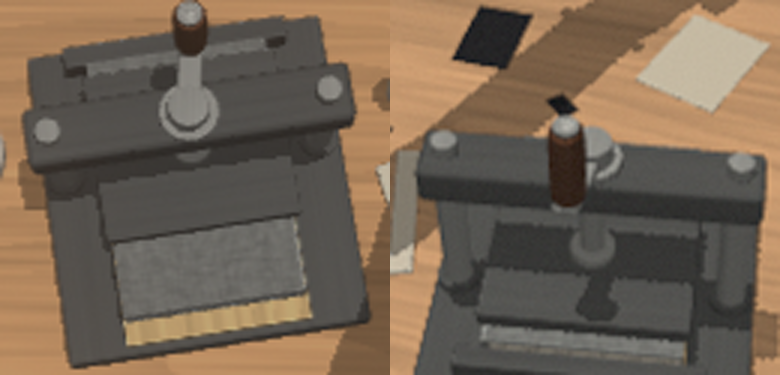

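The book lies flush along the stop, (85,70)–(285,42) in the top half. An even board strip shows in front, the platen is down on the book, and the sleeve is where I left it.

```bash
python3 -c "
from bench import r
print(r.hand_in())"
```

```text
the job is handed in; nothing more can be done
None
```

The book is home against the back stop, the platen is firm on it, the handle is released, and the job is handed in at about 23 s of the 72 s allowed.

- **Book:** I pushed its near edge with both open fingers. It slid at 2–4 N until it met the stop. I then pressed each side separately, 16 N on the left and 10 N on the right. Neither side moved more than about 0.5 mm, so it sat square. The last pictures show its far edge flush along the stop and an even strip of board in front of it.
- **Crank:** I wound it clockwise in one grip from about 2.65 to 12.79 rad. It ran free at about 5–7 N and met the book at about 12.4 rad. I stopped when the effort read 12.35 N, about 6–7 N above running, which is inside the 4–10 N band. After I let go, the tool force was about 0.
- **Disagreements:** The stop, and later the fitted crank centre, lay 1.5–3 mm farther from the robot than my first picture estimate. That is about the calibration error plus my pixel reading, and I corrected for it on the way. Single effort readings scattered by about 1 N. One reading of 8.1 N at 12.66 rad was low because the arm had already stopped, so I ignored it.
- **Other objects:** I moved only over or away from them and felt no contact. I did not compare their positions before and after.

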